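# Stopper the sealer flask and hold it up off the slab

## Task

One of the three wooden stoppers on the plywood board fits the neck of the aluminium flask: seat it fully home in the neck, upright, and let go of it, while the flask stays standing on the marble slab. Then take the flask by its neck, lift it at least 10 cm clear of the slab and finish while still holding it there in the air over the slab, upright and still, so that the slab can be drawn out from under it. Leave the other two stoppers, the rubbing stone and the tools on the bench where they are.

Things in the scene. Friction and masses are not known exactly. Their poses are not given: they have to be found in the camera images.
- flask: Empty aluminium flask, loose, about 300 g, stands upright on the marble slab. Origin: centre of its underside, z up along its axis. Round: body 90 mm in diameter up to 56 mm, cone shoulder from there to 80 mm, then a straight neck 44 mm in outer diameter from 80 to 120 mm (rim). Neck bore 36 mm in diameter, open at the top. Only the neck is narrow enough to grip.
- flask_rim (a point): Centre of the flask's mouth, at the rim's height, 120 mm above the flask's underside; z along the flask's axis.
- stopper: The stopper that fits: the middle-sized of three turned wooden stoppers on the board, 40 g. Origin: centre of its foot, z up. Tapered plug 28 mm high, diameter 24 mm at the foot, 32 mm at its top; flange 42 mm in diameter from 28 to 33 mm; round grip 22 mm in diameter from 33 to 57 mm (top). Fully home, the flange rests on the flask rim, the foot 28 mm below the rim.
- stopper_large: Wrong stopper, too large: same heights and grip, plug 39 to 47 mm in diameter, flange 56 mm. Stands on the board. Origin: centre of its foot. Leave it.
- stopper_small: Wrong stopper, too small: same heights and grip, plug 19 to 21 mm in diameter, flange 27 mm (it would fall into the flask). Stands on the board. Origin: centre of its foot. Leave it.
- board: Fixed plywood board 100 mm (its x) by 260 mm (its y) by 12 mm thick on the bench. Origin: centre of its underside. The three stoppers stand on it in a row along its y axis, about 80 mm apart. It is on the left or the right side of the bench, the slab on the other.
- slab: Fixed marble slab 170 mm (its x) by 240 mm (its y) by 40 mm thick on the bench. Origin: centre of its underside. The flask stands on it off to its -y side, the rubbing stone near its +y end.
- rubbing_stone: Grey rubbing stone 50 x 25 x 18 mm lying on the slab beside the flask. Origin: centre of its underside. Leave it.
- chisel: Flat steel stone chisel, 190 mm long, 13 mm thick, lying on the bench between slab and board, its length along its x. Origin: on the bench, near its middle. Leave it.
- claw_chisel: Toothed steel chisel, 200 mm long, lying on the bench beyond the task's things. Origin: on the bench, near its middle. Leave it.
- mallet: Round-headed steel mallet with a wooden handle, 255 mm long, head 80 mm, lying beyond the task's things. Origin: under the joint of head and handle. Leave it.
- tin: Open steel tin, 80 mm in diameter and 100 mm high, with a brush and a stick in it, standing beyond the task's things. Origin: centre of its underside. Leave it.
Mind the look-alikes: they are no part of the job. Of the things like the flask, leave any that is red; of the rest the larger one is meant. Leave any pink look-alike of the stopper alone.

How it is judged:
On the way, in this order (a step that is already met when the one before it is completed fails the run):
1. the fitting stopper sits fully home in the neck, let go, while the flask stands on the slab (z of stopper in the frame of flask_rim between -0.033 and -0.023 m and horizontal distance between stopper and flask_rim below 0.007 m and angle between the z axis of stopper and the z axis of flask, either way round below 0.14 rad and contact force between stopper and the fingers below 0.3 N and contact force between flask and slab above 0.5 N and angle between flask's own z axis and vertical below 0.1 rad), for 0.2 s.
2. the flask is off the slab in the fingers (z of stopper in the frame of flask_rim between -0.033 and -0.023 m and horizontal distance between stopper and flask_rim below 0.007 m and angle between the z axis of stopper and the z axis of flask, either way round below 0.14 rad and contact force between flask and the fingers above 1 N and z of flask in the frame of slab above 0.06 m and contact force between flask and slab below 0.01 N), for 0.1 s.
At the end, for the whole second after the job is handed in: Flask in the fingers, underside 90 mm or more above the slab, within 120 mm of its centre, tilt under 0.12 rad, below 0.02 m/s and 0.15 rad/s, off the slab; fitting stopper in the neck, foot 23 to 33 mm below the rim, within 7 mm and 0.14 rad of the axis, not gripped (z of stopper in the frame of flask_rim between -0.033 and -0.023 m and horizontal distance between stopper and flask_rim below 0.007 m and angle between the z axis of stopper and the z axis of flask, either way round below 0.14 rad and contact force between flask and the fingers above 1 N and contact force between stopper and the fingers below 0.3 N and z of flask in the frame of slab above 0.13 m and angle between flask's own z axis and vertical below 0.12 rad and horizontal distance between flask and slab below 0.12 m and linear speed of flask below 0.02 m/s and angular speed of flask below 0.15 rad/s and contact force between flask and slab below 0.01 N); the arm keeps its last pose, push and grip.
It fails at once if the flask is tipped over (angle between flask's own z axis and vertical above 0.4 rad).
It fails at once if a wrong stopper is moved (distance of any of stopper_large, stopper_small from where it was at the start of the episode above 0.03 m).
It fails at once if a bystander is disturbed (distance of any of chisel, rubbing_stone, claw_chisel, mallet, tin from where it was at the start of the episode above 0.03 m).
It also fails if it takes over 67 s, if anything falls off the work surface, if the arm or the gripper's body presses on something with over 40 N, if the wrist force passes 120 N, or if a joint passes its speed limit or range.

## Robot

A 7-joint arm with a two-finger parallel gripper is mounted at the origin on the work surface. World frame = base frame: x ahead of the robot, y to its left, z up, the work surface at z = 0. Lengths are in m, angles in rad, forces in N, time in s.
With the tool pointing down it reaches from about 0.425 to 0.875 m from the base axis. Payload 8.4 kg.
Tool frame: the origin (TCP) lies midway between the tips of the shut fingers; the grasp point (between the pads) lies 19 mm behind it; z points along the fingers, y is the direction in which the jaws open and shut (so a half turn about z gives the same grasp; the last joint's range is limited). The gripper opens to 87 mm and grips with 3 to 60 N. Pads are 19 mm wide; open, the fingers measure 117 mm over their backs; the gripper's body (75 mm by 190 mm) begins 51 mm behind the grasp point.
Start: joints at [-1.438, 0.333, 0.04, 1.465, -0.013, 1.343, -0.059], TCP at [0.149, 0.633, 0.223] pointing down, gripper open.
Joint ranges: [-2.58, 2.58], [-0.38, 2.09], [-1.3, 1.39], [0.25, 2.4], [-1.5, 4.64], [0.08, 2.09], [-2.65, 2.65]. Speed limits (rad/s): [2.22, 2.22, 2.79, 2.79, 3.14, 3.14, 3.14].

## Interface

Orientations are given as [roll, pitch, yaw] about the fixed x, y, z axes, in that order (R = Rz(yaw) Ry(pitch) Rx(roll)).
In Python, from station import r gives the robot as it stands.
- The arm moves only by the tool jog_arm, never from a script. Its argument "motion" is a list of rows, each a list of 2 entries, a list of its own where there are three numbers: the shift along the world's x, y, z normalised to -1 to 1, where 1 is 25 mm, then the turn, a rotation vector about the world's x, y, z normalised to -1 to 1, where 1 is 0.15 rad. A call has 1 to 12 rows; each row shifts and turns the commanded pose from where the row before left it; what a row does not reach is not made up. A row lasts 1/8 s, in which the tool goes at most 62.5 mm and 10.7 degrees, less where a joint would pass 70% of its speed; a pose out of reach is approached as far as the arm can. A call with a number of a shift or a turn outside -1 to 1 is refused whole. A call with a gripper value outside its range is refused whole. "hand" is the closure, from 0 (fully open) to 1 (shut), set as the call begins (left out, the last holds). The fingers move at their own pace and stop on an object; "newtons" is the grip in N (left out, the last holds). Time passes only in rows, so rows that do not move let the fingers close. It gives the time, the measured TCP pose, the force and the opening at its end, in the units of the state.
- r.state(): the state, without advancing time (a new reading comes with each control period).
- r.snapshot(name): name is "side" or "top"; returns a dict with "img" (420x560x3 uint8, blue, green, red), "depth" (420x560 float32, m along the optical axis (not along the pixel's ray), 0 where there is no reading), "fx", "fy", "cx", "cy" (pixels), "rvec" (rotation vector, rad) and "tvec" (3), from world to camera coordinates, as OpenCV has them. Camera axes: x right, y down, z forward; pixel columns grow to the right and rows downward; lengths in m; the calibration is good to about 2 mm. A picture is of the moment at which its call begins.
- r.close_job(): hands the job in, once; it reports no verdict.
The state is a dict: "clock": time; "joints": joint angles; "qvel": joint speeds; "joint_efforts": joint torques, N m; "tcp_pos": TCP position; "eef_rot": TCP orientation; "force": force on the tool from outside, world axes, zero at the start; "ft_torque": the same for the moment, N m; "width": opening from 0.0 (shut) to 1.0 (fully open).
Only numpy, scipy, OpenCV 4.12 (cv2) and the standard library are available. Lean on these libraries where they do the work, as an engineer would, in place of code of your own. Each camera call takes 0.05 s, during which the arm holds its last target.

## Working session

There is one attempt and no reset: what is moved stays moved. The work goes in short steps, Python scripts to look and compute and a tool call to move; the robot and the scene stay as the last step left them, time stands still between calls to the robot, and variables do not carry over. Pictures are saved under pics/ and viewed, and the job is handed in when it is done.

Besides the shell and the picture viewer there is one more tool, called after "Request:" as name(argument=value, ...) on one line, values as JSON. jog_arm: Moves the arm, as the interface text tells. Scaled input: -1 to 1 covers 25 mm each way for a shift and 0.15 rad each way for a turn. Its arguments: {"type":"object","properties":{"motion":{"type":"array","items":{"type":"array"}},"hand":{"type":"number"},"newtons":{"type":"number"}},"required":["motion"]}

```bash
mkdir -p pics; ls
python3 - <<'E'
from station import r
import cv2,pickle
print(r.state())
for n in("side","top"):
    s=r.snapshot(n); cv2.imwrite(f"pics/{n}0.png",s["img"]); pickle.dump(s,open(f"{n}0.pkl","wb"))
    print(n,s["fx"],s["cx"],s["cy"],s["rvec"],s["tvec"])
E
```

```text
pics
{'clock': 0.0, 'joints': array([-1.43819374,  0.33389492,  0.03987409,  1.4662629 , -0.01335403,
        1.34330505, -0.0585049 ]), 'qvel': array([ 0.00179107, -0.00170941,  0.00124957, -0.00108768, -0.00011365,
       -0.00190326,  0.00048626]), 'joint_efforts': array([-4.04831353e-04, -6.56347346e+01,  1.33454975e+00, -4.03807640e+01,
       -5.98618481e-02,  4.44313686e-02,  1.65000697e-04]), 'tcp_pos': array([0.14926372, 0.63214985, 0.22167373]), 'eef_rot': array([-3.13999469e+00,  1.53256027e-04,  2.90977830e+00]), 'force': array([ 0.53983264, -0.12809369,  1.3834528 ]), 'ft_torque': array([-0.00814615,  0.07183491, -0.0234235 ]), 'width': 1.0016802350508187}
side 392.5628206827786 277.4300712048444 209.26760055554428 [ 2.38650828 -0.56438226  0.18846976] [-0.50418682  0.26349677  0.68819785]
top 420.5668742528996 269.87721955411274 207.1029955253583 [ 2.1418748  -2.19735668  0.12589346] [0.02667074 0.55121707 1.02617202]
```

View pics/side0.png

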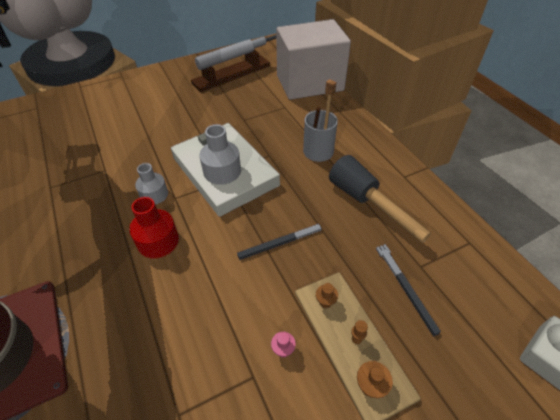

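View pics/top0.png

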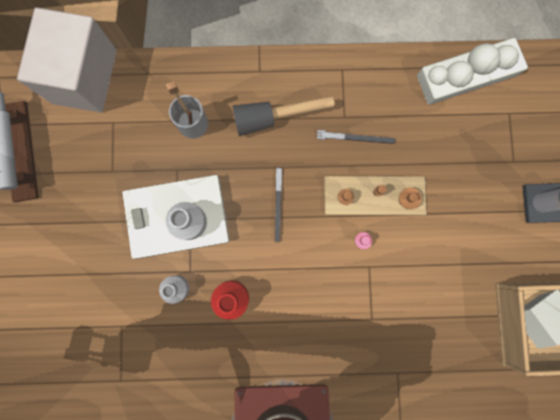

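Stopper candidates (top view): (346,197), (381,190), (411,198) and pink (364,240). The large one is at (411,198) and the small one at (381,190), so the middle-sized one is (346,197). Flask candidates are the grey one on the slab (185,220), a smaller grey one (173,289) and a red one (230,300), so I choose the one on the slab. Next is a close crop to check both choices, and measurement.

```bash
cat > h.py <<'E'
import numpy as np,cv2,pickle
def pts(s):
    R=cv2.Rodrigues(np.array(s["rvec"],float))[0]; t=np.array(s["tvec"],float).ravel()
    d=s["depth"].astype(float); v,u=np.mgrid[0:d.shape[0],0:d.shape[1]]
    c=np.stack([(u-s["cx"])/s["fx"]*d,(v-s["cy"])/s["fy"]*d,d],-1)
    w=(c-t)@R; w[d<=0]=np.nan
    return w
def proj(s,P):
    K=np.array([[s["fx"],0,s["cx"]],[0,s["fy"],s["cy"]],[0,0,1.]])
    return cv2.projectPoints(np.array(P,float).reshape(-1,3),np.array(s["rvec"],float),np.array(s["tvec"],float),K,None)[0].reshape(-1,2)
def circ(P):
    x,y=P[:,0],P[:,1]; A=np.c_[2*x,2*y,np.ones(len(x))]
    a=np.linalg.lstsq(A,x*x+y*y,rcond=None)[0]; return a[0],a[1],np.sqrt(a[2]+a[0]**2+a[1]**2)
E
python3 - <<'E'
from h import *
S={n:pickle.load(open(n+"0.pkl","rb")) for n in("side","top")}
W={n:pts(S[n]) for n in S}
for u,v in[(346,197),(381,190),(411,198),(364,240),(180,217),(170,289),(225,300),(138,217),(279,200),(330,205),(215,185)]: print("top",u,v,W["top"][v,u].round(3))
for u,v in[(327,288),(359,326),(376,370),(217,132)]: print("side",u,v,W["side"][v,u].round(3))
a=cv2.resize(S["top"]["img"][170:260,310:440],None,fx=3,fy=3,interpolation=cv2.INTER_CUBIC)
b=cv2.resize(S["side"]["img"][265:405,260:430],None,fx=2.3,fy=2.3,interpolation=cv2.INTER_CUBIC)
c=cv2.resize(S["top"]["img"][170:260,115:235],None,fx=3,fy=3,interpolation=cv2.INTER_CUBIC)
o=np.zeros((600,800,3),np.uint8); o[:270,:390]=a; o[:b.shape[0],400:400+b.shape[1]]=b; o[280:550,:360]=c
cv2.imwrite("pics/crop0.png",o)
E
```

```text
top 346 197 [ 0.567 -0.172  0.073]
top 381 190 [ 0.582 -0.258  0.069]
top 411 198 [ 0.561 -0.33   0.069]
top 364 240 [ 0.463 -0.213  0.058]
top 180 217 [0.531 0.235 0.044]
top 170 289 [0.354 0.269 0.003]
top 225 300 [0.323 0.131 0.007]
top 138 217 [0.533 0.334 0.058]
top 279 200 [ 0.572 -0.011  0.01 ]
top 330 205 [ 0.555 -0.141  0.013]
top 215 185 [0.609 0.148 0.04 ]
side 327 288 [ 0.575 -0.175  0.069]
side 359 326 [ 0.586 -0.258  0.068]
side 376 370 [ 0.569 -0.329  0.069]
side 217 132 [0.531 0.232 0.141]
```

View pics/crop0.png

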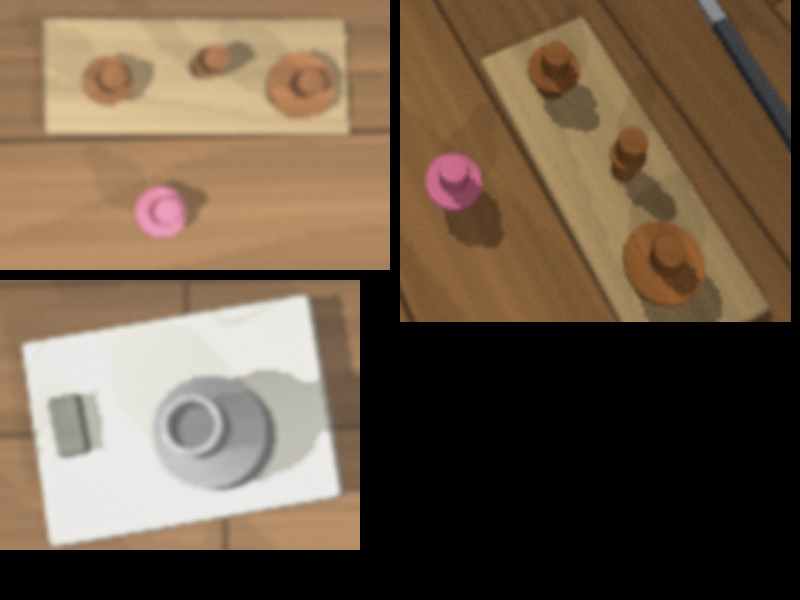

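The crops confirm it: the middle stopper (middle-sized flange) is the leftmost in the top view, and the flask is the one on the slab. Now I'll get precise centres.

Run:
```python
from h import *
S={n:pickle.load(open(n+"0.pkl","rb")) for n in("side","top")}
W={n:pts(S[n]) for n in S}
def near(w,c,r,z0,z1):
    m=(np.hypot(w[...,0]-c[0],w[...,1]-c[1])<r)&(w[...,2]>z0)&(w[...,2]<z1); return w[m]
def mid(P): return ((P.min(0)+P.max(0))/2).round(4)
for n in S:
    w=W[n]
    for nm,c in(("mid",(.568,-.173)),("small",(.583,-.258)),("large",(.565,-.33))):
        P=near(w,c,.035,.064,.085); Q=near(w,c,.04,.035,.085)
        print(n,nm,len(P),"top mean",P.mean(0).round(4),"ext",np.ptp(P,0).round(3),mid(P),"flange mid",mid(Q),np.ptp(Q,0).round(3),len(Q))
    P=near(w,(.53,.232),.06,.15,.175); print(n,"rim",len(P),np.median(P,0).round(4),mid(P),np.ptp(P,0).round(3),np.round(circ(P),4))
    Q=near(w,(.53,.232),.08,.06,.15);print(n,"body",len(Q),mid(Q),np.ptp(Q,0).round(3))
    m=near(w,(.54,.25),.2,.03,.05); print("slab",len(m),mid(m),np.median(m[:,2]),)
    # slab via min area rect
    print(cv2.minAreaRect(near(w,(.54,.25),.2,.034,.047)[:,:2].astype(np.float32)))
    print(cv2.minAreaRect(near(w,(.57,-.25),.2,.009,.016)[:,:2].astype(np.float32)))
```

```text
side mid 114 top mean [ 0.5757 -0.1753  0.0678] ext [0.021 0.021 0.007] [ 0.5766 -0.1742  0.068 ] flange mid [ 0.5763 -0.1746  0.0554] [0.04  0.041 0.032] 401
side small 134 top mean [ 0.5887 -0.26    0.0678] ext [0.021 0.021 0.006] [ 0.589  -0.26    0.0674] flange mid [ 0.5889 -0.2605  0.0545] [0.026 0.024 0.032] 258
side large 169 top mean [ 0.5671 -0.3347  0.068 ] ext [0.021 0.02  0.007] [ 0.5678 -0.3346  0.0676] flange mid [ 0.5677 -0.3346  0.0542] [0.055 0.055 0.034] 1037
side rim 181 [0.5227 0.212  0.1568] [0.523  0.2147 0.1553] [0.043 0.044 0.01 ] [0.523  0.2144 0.02  ]
side body 1404 [0.5235 0.2096 0.105 ] [0.09  0.081 0.09 ]
slab 3505 [0.4901 0.2514 0.04  ] 0.03878567119960015
((0.483163058757782, 0.24180807173252106), (0.2838524878025055, 0.24483433365821838), 8.489006996154785)
((0.6382110714912415, -0.25837504863739014), (0.2595849931240082, 0.2124340534210205), 88.25782775878906)
top mid 60 top mean [ 0.5713 -0.1742  0.0693] ext [0.02  0.02  0.007] [ 0.5722 -0.1745  0.0693] flange mid [ 0.5707 -0.1742  0.0561] [0.041 0.041 0.034] 220
top small 63 top mean [ 0.5843 -0.2588  0.0691] ext [0.02  0.019 0.008] [ 0.5849 -0.2588  0.0689] flange mid [ 0.5845 -0.2581  0.0573] [0.023 0.022 0.031] 105
top large 66 top mean [ 0.5627 -0.3337  0.0692] ext [0.02  0.021 0.008] [ 0.5634 -0.3342  0.0691] flange mid [ 0.5628 -0.3345  0.0561] [0.053 0.055 0.034] 396
top rim 131 [0.5181 0.2151 0.1597] [0.5177 0.2144 0.157 ] [0.042 0.042 0.013] [0.518  0.2147 0.0199]
top body 947 [0.5176 0.2151 0.1049] [0.088 0.089 0.089]
slab 5469 [0.4874 0.2511 0.04  ] 0.04032837846745069
((0.4802345633506775, 0.2422865331172943), (0.2791305184364319, 0.24059681594371796), 8.542068481445312)
((0.641414225101471, -0.2590177059173584), (0.2598590850830078, 0.22821849584579468), 87.9559326171875)
```

Request:
jog_arm(motion=[[[1,-0.6,0.1],[0,0,-0.25]],[[1,-0.6,0.1],[0,0,-0.25]],[[1,-0.6,0.1],[0,0,-0.25]],[[1,-0.6,0.1],[0,0,-0.25]],[[1,-0.6,0.1],[0,0,-0.25]],[[1,-0.6,0.1],[0,0,-0.25]],[[1,-0.6,0.1],[0,0,-0.25]],[[1,-0.6,0.1],[0,0,-0.25]],[[1,-0.6,0.1],[0,0,-0.25]],[[1,-0.6,0.1],[0,0,-0.25]],[[1,-0.6,0.1],[0,0,-0.25]],[[1,-0.6,0.1],[0,0,-0.25]]], hand=0, newtons=15)

```text
clock: 1.6
tcp_pos: [0.451, 0.4516, 0.2527]
eef_rot: [-3.142, 0.0, 2.457]
force: [-0.0, -0.9, 0.4]
width: 0.995
```

Run:
```python
from station import r
print(r.state())
```

```text
{'clock': 1.6, 'joints': array([-1.07287877,  0.29927762,  0.27737173,  1.46262554, -0.08212412,
        1.3911067 ,  0.09397706]), 'qvel': array([ 0.25710125,  0.10793651,  0.15987509, -0.16009199, -0.07460244,
        0.06861703,  0.11373718]), 'joint_efforts': array([-1.92005619e+00, -6.26945043e+01,  3.50505844e+00, -3.98240447e+01,
        1.28470059e-01, -2.69785890e-02, -2.36799465e-01]), 'tcp_pos': array([0.45097209, 0.45157676, 0.25269792]), 'eef_rot': array([-3.14157185e+00,  2.03728744e-05,  2.45731443e+00]), 'force': array([-0.00540018, -0.91299876,  0.39343913]), 'ft_torque': array([-0.03296591, -0.0310018 ,  0.01426013]), 'width': 0.9954759478407536}
```

Request:
jog_arm(motion=[[[0.5,-1,0],[0,0,-0.25]],[[0.5,-1,0],[0,0,-0.25]],[[0.5,-1,0],[0,0,-0.25]],[[0.5,-1,0],[0,0,-0.25]],[[0.5,-1,0],[0,0,-0.25]],[[0.5,-1,0],[0,0,-0.25]],[[0.5,-1,0],[0,0,-0.25]],[[0.5,-1,0],[0,0,-0.25]],[[0.5,-1,0],[0,0,-0.25]],[[0.5,-1,0],[0,0,-0.25]],[[0,-1,0],[0,0,-0.25]],[[0,-1,0],[0,0,-0.25]]])

```text
clock: 3.1
tcp_pos: [0.5741, 0.1509, 0.2524]
eef_rot: [-3.141, -0.0, 2.007]
force: [0.8, -0.1, -0.0]
width: 1.0
```

Request:
jog_arm(motion=[[[0,-1,-0.2],[0,0,-0.24]],[[0,-1,-0.2],[0,0,-0.24]],[[0,-1,-0.2],[0,0,-0.24]],[[0,-1,-0.2],[0,0,-0.24]],[[0,-1,-0.2],[0,0,-0.24]],[[0,-1,-0.2],[0,0,-0.24]],[[0,-1,-0.2],[0,0,-0.24]],[[0,-1,-0.2],[0,0,-0.24]],[[0,-1,-0.2],[0,0,-0.24]],[[0,-1,-0.2],[0,0,-0.24]],[[0,-1,-0.2],[0,0,-0.24]],[[0,-1,-0.2],[0,0,-0.24]]])

```text
clock: 4.6
tcp_pos: [0.5743, -0.1491, 0.1922]
eef_rot: [-3.142, -0.0, 1.575]
force: [-1.3, 0.3, -0.1]
width: 1.001
```

Run:
```python
from station import r
s=r.state();print({k:s[k] for k in("joints","tcp_pos","eef_rot","force")})
```

```text
{'joints': array([-0.41503362,  0.27784408,  0.71822178,  1.67907295, -0.1909657 ,
        1.25641632,  0.34816892]), 'tcp_pos': array([ 0.57431696, -0.14905979,  0.19220113]), 'eef_rot': array([-3.14158391e+00, -1.66784814e-05,  1.57538675e+00]), 'force': array([-1.30212006,  0.2953506 , -0.09018163])}
```

Request:
jog_arm(motion=[[[0,-0.5,-0.7],[0,0,-0.03]],[[0,-0.5,-0.7],[0,0,0]],[[0,0,-0.7],[0,0,0]],[[0,0,-0.7],[0,0,0]],[[0,0,0],[0,0,0]],[[0,0,0],[0,0,0]]])

```text
clock: 5.35
tcp_pos: [0.5747, -0.172, 0.1229]
eef_rot: [3.141, -0.0, 1.574]
force: [-0.6, -0.5, 0.2]
width: 1.002
```

Run:
```python
from station import r
from h import *
s0=r.state();print(s0["tcp_pos"],s0["eef_rot"])
o=np.zeros((500,800,3),np.uint8)
for n,k in(("side",0),("top",400)):
    s=r.snapshot(n); pickle.dump(s,open(n+"1.pkl","wb"))
    print(n,proj(s,[s0["tcp_pos"]]))
    u,v=(335,270) if k==0 else (346,190)
    c=s["img"][max(v-80,0):v+80,u-65:u+65]; c=cv2.resize(c,None,fx=3,fy=3,interpolation=cv2.INTER_CUBIC); o[:c.shape[0],k:k+390]=c
cv2.imwrite("pics/hov1.png",o)
```

```text
[ 0.57470246 -0.17201482  0.12288792] [ 3.14117493e+00 -1.06530326e-05  1.57399309e+00]
side [[328.84677764 270.80926756]]
top [[350.10773435 190.79799962]]
```

View pics/hov1.png

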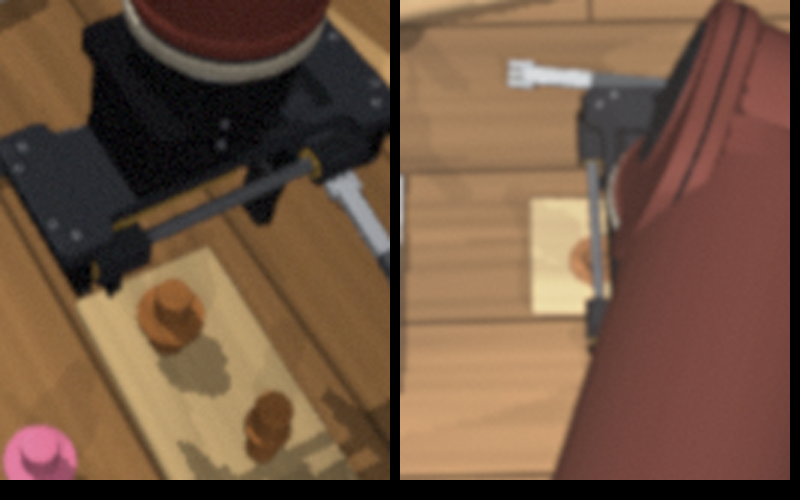

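Run:
```python
from h import *
for n in("side","top"):
    s=pickle.load(open(n+"1.pkl","rb")); w=pts(s)
    for sg in(-1,1):
        m=(np.abs(w[...,0]-(.5747+sg*.051))<.02)&(np.abs(w[...,1]+.172)<.03)&(w[...,2]>.115)&(w[...,2]<.16)
        P=w[m]; 
        if len(P)>3: print(n,sg,len(P),P.min(0).round(4),P.max(0).round(4),((P.min(0)+P.max(0))/2).round(4))
    Q=w[(np.hypot(w[...,0]-.5735,w[...,1]+.1745)<.035)&(w[...,2]>.035)&(w[...,2]<.085)]
    if len(Q):print(n,len(Q),((Q.min(0)+Q.max(0))/2).round(4))
```

```text
side -1 31 [ 0.5237 -0.1851  0.1222] [ 0.5329 -0.1782  0.138 ] [ 0.5283 -0.1817  0.1301]
side 1 120 [ 0.6191 -0.1853  0.1212] [ 0.6305 -0.1637  0.1592] [ 0.6248 -0.1745  0.1402]
side 401 [ 0.5756 -0.1748  0.0537]
top 1 9 [ 0.6145 -0.1682  0.1271] [ 0.6239 -0.1625  0.1472] [ 0.6192 -0.1654  0.1371]
top 116 [ 0.5716 -0.1696  0.0567]
```

Request:
jog_arm(motion=[[[0,0,-0.74],[0,0,0]],[[0,0,-0.74],[0,0,0]],[[0,0,-0.74],[0,0,0]],[[0,0,-0.74],[0,0,0]],[[0,0,0],[0,0,0]],[[0,0,0],[0,0,0]]])

```text
clock: 6.2
tcp_pos: [0.5745, -0.1727, 0.0488]
eef_rot: [3.141, 0.0, 1.573]
force: [-0.0, -0.4, -0.4]
width: 0.999
```

Run:
```python
from station import r
from h import *
s0=r.state();print(s0["tcp_pos"],s0["force"])
s=r.snapshot("side"); u,v=335,290
cv2.imwrite("pics/low1.png",cv2.resize(s["img"][v-70:v+70,u-80:u+80],None,fx=4,fy=4,interpolation=cv2.INTER_CUBIC))
```

```text
[ 0.57453601 -0.17270974  0.04878114] [-0.03775623 -0.40022371 -0.42248328]
```

View pics/low1.png

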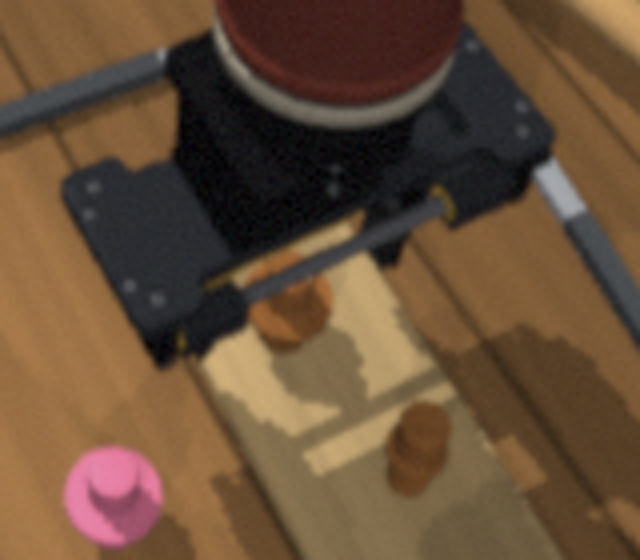

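The stopper (crop 290,305) sits between the open fingers with its grip centred. I'll close on it, then lift a little.

Request:
jog_arm(motion=[[[0,0,0],[0,0,0]],[[0,0,0],[0,0,0]],[[0,0,0],[0,0,0]],[[0,0,0],[0,0,0]],[[0,0,0],[0,0,0]],[[0,0,0],[0,0,0]],[[0,0,0],[0,0,0]],[[0,0,0],[0,0,0]]], hand=1, newtons=15)

```text
clock: 7.25
tcp_pos: [0.5743, -0.1724, 0.0485]
eef_rot: [-3.141, 0.0, 1.573]
force: [-0.4, -0.6, -0.9]
width: 0.242
```

Request:
jog_arm(motion=[[[0,0,0.4],[0,0,0]],[[0,0,0.8],[0,0,0]],[[0,0,1],[0,0,0]],[[0,0,1],[0,0,0]],[[0,0,1],[0,0,0]],[[0,0,1],[0,0,0]],[[0,0,1],[0,0,0]],[[0,0,0.4],[0,0,0]],[[0,0,0],[0,0,0]]])

```text
clock: 8.38
tcp_pos: [0.5746, -0.1725, 0.2144]
eef_rot: [3.14, -0.0, 1.573]
force: [-0.7, -0.5, -1.2]
width: 0.249
```

Run:
```python
from station import r
from h import *
s0=r.state();print(s0["tcp_pos"],s0["eef_rot"],s0["force"],s0["width"]*87)
s=r.snapshot("side"); u,v=[int(a) for a in proj(s,[s0["tcp_pos"]])[0]]; print(u,v); pickle.dump(s,open("lift.pkl","wb"))
cv2.imwrite("pics/lift1.png",cv2.resize(s["img"][max(v-70,0):v+70,u-80:u+80],None,fx=4,fy=4,interpolation=cv2.INTER_CUBIC))
```

```text
[ 0.57459723 -0.1725495   0.21442089] [ 3.14009175e+00 -9.65431965e-05  1.57317422e+00] [-0.70085975 -0.47205459 -1.17011353] 21.661954663648885
334 238
```

View pics/lift1.png

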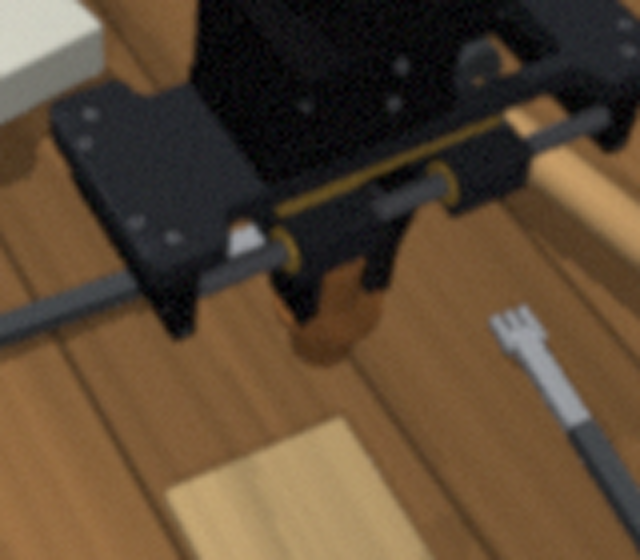

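Request:
jog_arm(motion=[[[0,0.4,0.4],[0,0,0]],[[-0.13,0.8,0.3],[0,0,0]],[[-0.13,1,0.3],[0,0,0]],[[-0.13,1,0],[0,0,0]],[[-0.13,1,0],[0,0,0]],[[-0.13,1,0],[0,0,0]],[[-0.13,1,0],[0,0,0]],[[-0.13,1,0],[0,0,0]],[[-0.13,1,0],[0,0,0]],[[-0.13,1,0],[0,0,0]],[[-0.13,1,0],[0,0,0]],[[-0.13,1,0],[0,0,0]]])

```text
clock: 9.93
tcp_pos: [0.5379, 0.109, 0.2385]
eef_rot: [-3.141, 0.0, 1.574]
force: [-0.3, 0.0, -0.4]
width: 0.242
```

Request:
jog_arm(motion=[[[-0.13,1,0],[0,0,0]],[[-0.13,1,0],[0,0,0]],[[-0.13,1,0],[0,0,0]],[[-0.13,0.8,0],[0,0,0]],[[-0.18,0.5,0],[0,0,0]],[[0,0,0],[0,0,0]],[[0,0,0],[0,0,0]],[[0,0,0],[0,0,0]]])

```text
clock: 10.92
tcp_pos: [0.5214, 0.2141, 0.2387]
eef_rot: [3.141, 0.0, 1.572]
force: [0.7, -0.2, -1.0]
width: 0.245
```

```bash
cat > look.py <<'E'
from station import r
from h import *
import sys
def look(tag,centre,hs=80,hv=70,k=4,names=("side",)):
    s0=r.state();print(s0["clock"],s0["tcp_pos"].round(4),s0["eef_rot"].round(4),s0["force"].round(2),round(s0["width"]*87,1))
    for n in names:
        s=r.snapshot(n); u,v=[int(a) for a in proj(s,[centre])[0]]; print(n,u,v); pickle.dump(s,open(f"{tag}_{n}.pkl","wb"))
        v0=max(v-hv,0);u0=max(u-hs,0)
        cv2.imwrite(f"pics/{tag}_{n}.png",cv2.resize(s["img"][v0:v+hv,u0:u+hs],None,fx=k,fy=k,interpolation=cv2.INTER_CUBIC))
E
python3 -c "
from look import *
look('abv',[.5213,.2167,.18],names=('side','top'))"
```

```text
10.925 [0.5214 0.2141 0.2387] [3.1414 0.     1.5717] [ 0.68 -0.22 -1.04] 21.3
side 212 122
top 175 216
```

View pics/abv_side.png

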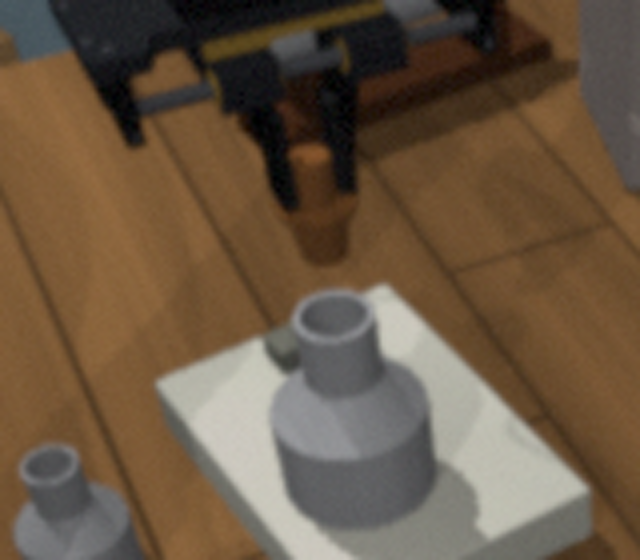

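View pics/abv_top.png

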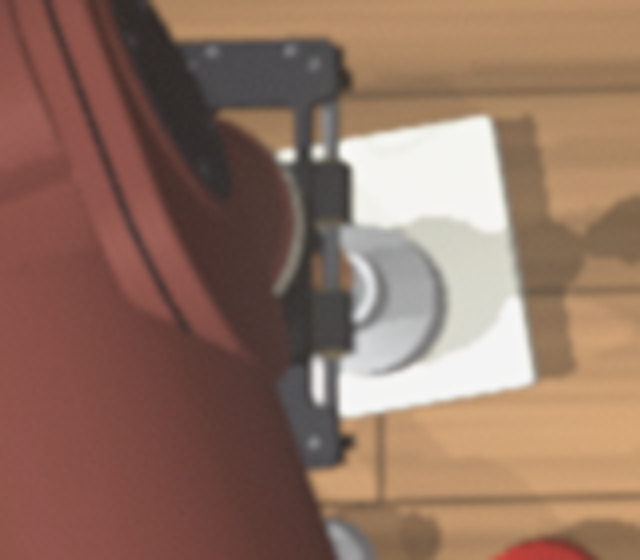

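Run:
```python
from h import *
s=pickle.load(open("abv_side.pkl","rb")); w=pts(s)
hsv=cv2.cvtColor(s["img"],cv2.COLOR_BGR2HSV)
near=(np.hypot(w[...,0]-.523,w[...,1]-.214)<.04)
m=near&(w[...,2]>.195)&(w[...,2]<.262)&(hsv[...,1]>90)
P=w[m]; print(len(P))
for a in np.arange(.195,.262,.005):
    Q=P[(P[:,2]>=a)&(P[:,2]<a+.005)]
    if len(Q)>3: print(round(a,3),len(Q),Q.min(0).round(4),Q.max(0).round(4))
R=w[near&(w[...,2]>.15)&(w[...,2]<.175)]; print(((R.min(0)+R.max(0))/2).round(4),np.round(circ(R[R[:,2]>.155]),4))
# silhouette: centre columns of flange and of rim perpendicular
```

```text
450
0.2 16 [0.5118 0.1996 0.2016] [0.531  0.2107 0.2046]
0.205 18 [0.5113 0.1976 0.205 ] [0.5323 0.2117 0.2097]
0.21 26 [0.51   0.1973 0.2102] [0.5322 0.2101 0.2146]
0.215 23 [0.5089 0.1966 0.2153] [0.5332 0.2112 0.22  ]
0.22 24 [0.5089 0.1961 0.2202] [0.5331 0.2094 0.2247]
0.225 6 [0.5083 0.1924 0.225 ] [0.5268 0.1988 0.2298]
0.23 95 [0.5025 0.1897 0.2301] [0.5412 0.2162 0.2349]
0.235 42 [0.5033 0.1939 0.235 ] [0.5429 0.2073 0.24  ]
0.24 47 [0.5033 0.1994 0.24  ] [0.5431 0.2201 0.245 ]
0.245 33 [0.503  0.2001 0.245 ] [0.5412 0.2259 0.2499]
0.25 31 [0.5034 0.2009 0.2501] [0.5418 0.2229 0.254 ]
0.255 79 [0.5031 0.1991 0.255 ] [0.5431 0.2212 0.2598]
0.26 10 [0.5028 0.2002 0.2601] [0.5435 0.2204 0.2615]
[0.5236 0.2153 0.1553] [0.5231 0.2146 0.02  ]
```

Request:
jog_arm(motion=[[[0,0.13,-0.3],[0,0,0]],[[0,0,-0.3],[0,0,0]],[[0,0,-0.3],[0,0,0]],[[0,0,-0.3],[0,0,0]],[[0,0,-0.3],[0,0,0]],[[0,0,-0.3],[0,0,0]],[[0,0,-0.3],[0,0,0]],[[0,0,0],[0,0,0]],[[0,0,0],[0,0,0]]])

```text
clock: 12.15
tcp_pos: [0.5212, 0.2184, 0.1862]
eef_rot: [3.141, -0.0, 1.573]
force: [-0.1, 0.2, 0.6]
width: 0.246
```

```bash
python3 -c "
from look import *
look('ins',[.5213,.2167,.16])"
```

```text
12.15 [0.5212 0.2184 0.1862] [ 3.1414e+00 -1.0000e-04  1.5732e+00] [-0.11  0.17  0.59] 21.4
side 213 130
```

View pics/ins_side.png

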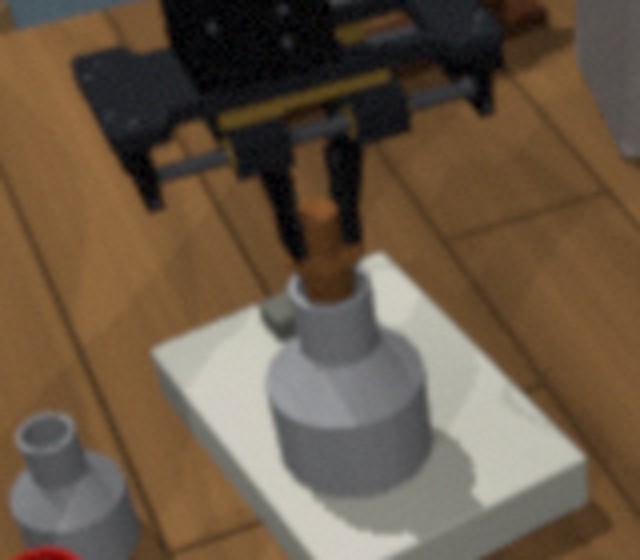

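Request:
jog_arm(motion=[[[0,-0.04,-0.14],[0,0,0]],[[0,0,-0.14],[0,0,0]],[[0,0,-0.14],[0,0,0]],[[0,0,-0.14],[0,0,0]],[[0,0,0],[0,0,0]],[[0,0,0],[0,0,0]]])

```text
clock: 12.95
tcp_pos: [0.5211, 0.2173, 0.1721]
eef_rot: [-3.142, 0.0, 1.573]
force: [-0.7, 0.6, -0.9]
width: 0.247
```

Request:
jog_arm(motion=[[[0,0,-0.05],[0,0,0]],[[0,0,-0.05],[0,0,0]],[[0,0,0],[0,0,0]]])

```text
clock: 13.32
tcp_pos: [0.521, 0.2173, 0.1694]
eef_rot: [-3.141, 0.0, 1.573]
force: [0.5, -0.4, -0.9]
width: 0.245
```

```bash
python3 -c "
from look import *
look('ins2',[.5213,.2167,.16],60,50,6)"
```

```text
13.325 [0.521  0.2173 0.1694] [-3.1414e+00  1.0000e-04  1.5732e+00] [ 0.51 -0.43 -0.9 ] 21.3
side 213 130
```

View pics/ins2_side.png

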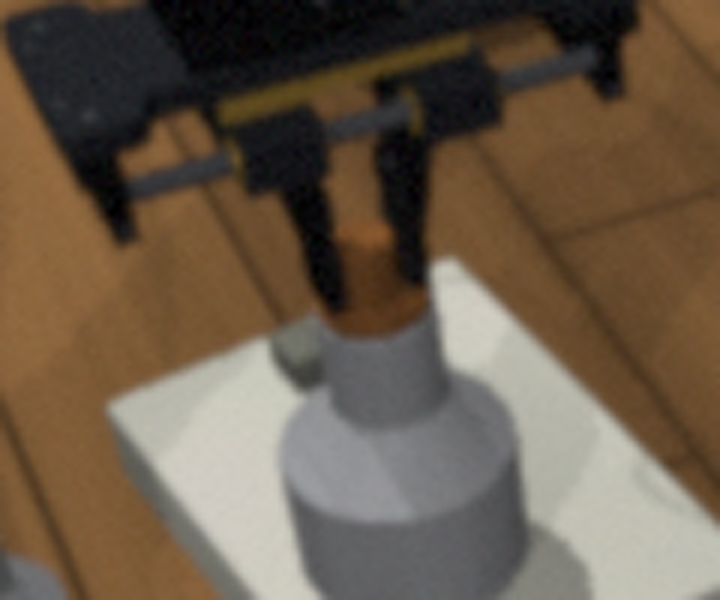

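Request:
jog_arm(motion=[[[0,0,-0.05],[0,0,0]],[[0,0,0],[0,0,0]]])

```text
clock: 13.62
tcp_pos: [0.5212, 0.2174, 0.1684]
eef_rot: [3.141, -0.0, 1.573]
force: [0.1, 0.8, 0.1]
width: 0.244
```

Request:
jog_arm(motion=[[[0,0,-0.05],[0,0,0]],[[0,0,0],[0,0,0]]])

```text
clock: 13.88
tcp_pos: [0.5214, 0.2175, 0.1679]
eef_rot: [3.141, -0.001, 1.573]
force: [-0.9, 0.2, 6.8]
width: 0.248
```

Contact at 6.8 N, right at the expected height. Releasing.

Request:
jog_arm(motion=[[[0,0,0],[0,0,0]],[[0,0,0],[0,0,0]],[[0,0,0],[0,0,0]],[[0,0,0],[0,0,0]],[[0,0,0],[0,0,0]],[[0,0,0],[0,0,0]],[[0,0,0],[0,0,0]],[[0,0,0],[0,0,0]]], hand=0)

```text
clock: 14.88
tcp_pos: [0.5211, 0.2173, 0.1671]
eef_rot: [-3.142, -0.0, 1.573]
force: [0.2, 0.2, 0.3]
width: 0.987
```

Request:
jog_arm(motion=[[[0,0,0.5],[0,0,0]],[[0,0,0.8],[0,0,0]],[[0,0,1],[0,0,0]],[[0,0,1],[0,0,0]],[[0,0,0.7],[0,0,0]],[[0,0,0],[0,0,0]]])

```text
clock: 15.62
tcp_pos: [0.5217, 0.2176, 0.2685]
eef_rot: [3.14, -0.001, 1.573]
force: [-0.1, -0.2, -1.2]
width: 1.001
```

Run:
```python
from look import *
look('rel',[.5213,.2167,.16],60,50,6)
print(r.state()["joints"].round(3))
s=pickle.load(open("rel_side.pkl","rb")); w=pts(s)
near=(np.hypot(w[...,0]-.523,w[...,1]-.214)<.04)
P=w[near&(w[...,2]>.13)&(w[...,2]<.2)]
for a in np.arange(.13,.2,.005):
    Q=P[(P[:,2]>=a)&(P[:,2]<a+.005)]
    if len(Q)>3: print(round(a,3),len(Q),Q.min(0).round(4),Q.max(0).round(4))
```

```text
15.625 [0.5217 0.2176 0.2685] [ 3.1395e+00 -1.4000e-03  1.5732e+00] [-0.1  -0.17 -1.22] 87.1
side 213 130
[-0.905  0.139  0.484  1.631 -0.066  1.387 -0.41 ]
0.13 32 [0.5018 0.1924 0.1305] [0.5401 0.2184 0.1346]
0.135 38 [0.5016 0.1928 0.135 ] [0.5409 0.2154 0.1397]
0.14 39 [0.5018 0.1934 0.1403] [0.545  0.2185 0.1449]
0.145 38 [0.5018 0.1928 0.1451] [0.5435 0.2168 0.1497]
0.15 35 [0.5019 0.1927 0.1505] [0.5398 0.2155 0.155 ]
0.155 49 [0.5015 0.193  0.155 ] [0.5441 0.2247 0.16  ]
0.16 122 [0.5026 0.1927 0.16  ] [0.5428 0.2321 0.1649]
0.165 26 [0.5065 0.1954 0.165 ] [0.5393 0.2197 0.1695]
0.17 20 [0.5125 0.2037 0.1704] [0.5325 0.2136 0.1746]
0.175 22 [0.5121 0.2041 0.1753] [0.533  0.2157 0.1799]
0.18 20 [0.5122 0.2036 0.1808] [0.5311 0.2141 0.1849]
0.185 58 [0.5131 0.2033 0.1852] [0.5329 0.2253 0.1893]
```

View pics/rel_side.png

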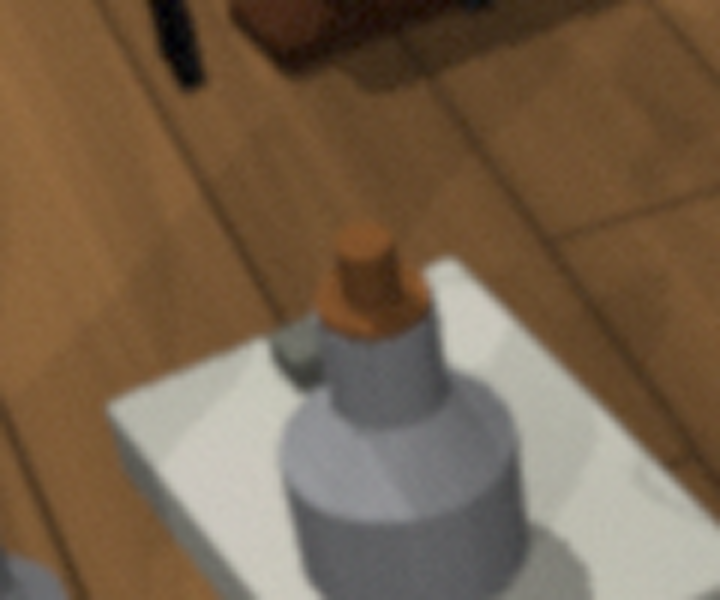

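Stopper is seated: the flange is flush on the rim and upright, top at z≈0.189. For the neck I'll tilt the tool about its jaw axis so the fingers miss the flange. I'll test the tilt in free air first.

Request:
jog_arm(motion=[[[0,0,0.6],[0,0,0]],[[0,0,0.6],[0.5,0,0]],[[0,0,0],[0.7,0,0]],[[0,0,0],[0.7,0,0]],[[0,0,0],[0.7,0,0]],[[0,0,0],[0.7,0,0]],[[0,0,0],[0.7,0,0]],[[0,0,0],[0.7,0,0]],[[0,0,0],[0.3,0,0]],[[0,0,0],[0,0,0]],[[0,0,0],[0,0,0]]])

```text
clock: 17.05
tcp_pos: [0.5211, 0.2177, 0.2973]
eef_rot: [3.139, -0.749, 1.575]
force: [-0.1, 0.6, 0.2]
width: 0.997
```

Run:
```python
from look import *
look('tilt',[.5213,.2167,.2],120,100,4)
print(r.state()["joints"].round(3))
R=cv2.Rodrigues
from scipy.spatial.transform import Rotation as Ro
print(Ro.from_euler('xyz',r.state()["eef_rot"]).as_matrix().round(3))
```

```text
17.05 [0.5211 0.2177 0.2973] [ 3.139  -0.749   1.5753] [-0.11  0.64  0.17] 86.7
side 211 114
[-0.623  0.086  0.647  1.834 -0.825  1.358  0.261]
[[-0.004  1.    -0.   ]
 [ 0.732  0.003  0.681]
 [ 0.681  0.002 -0.732]]
```

View pics/tilt_side.png

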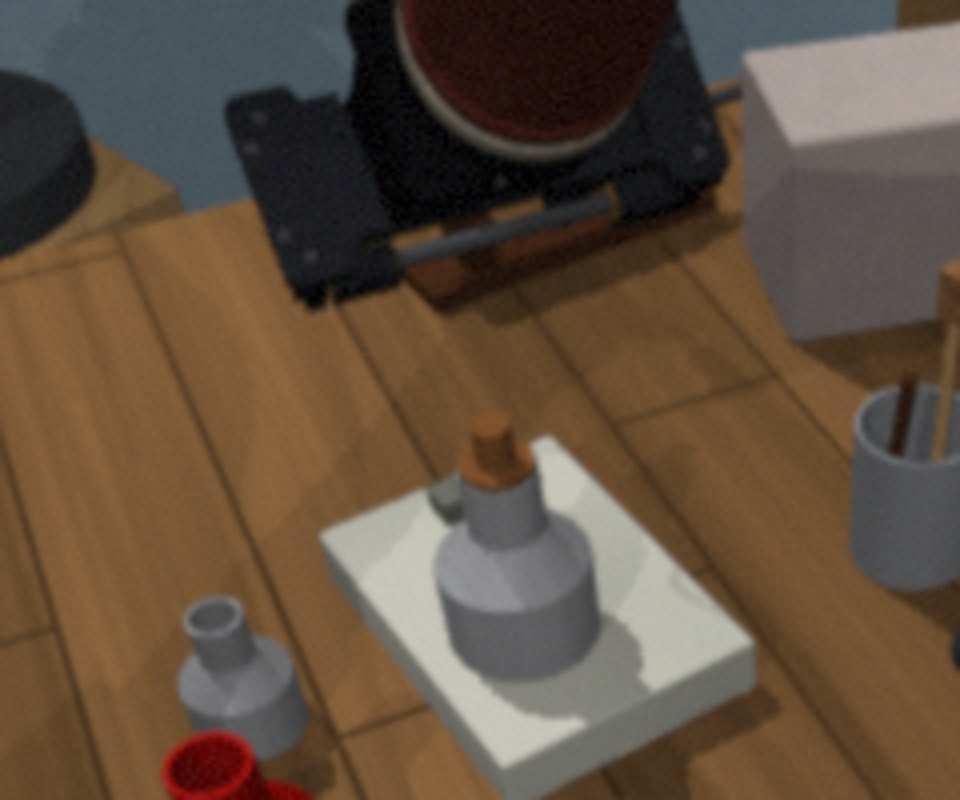

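Request:
jog_arm(motion=[[[0,0.49,-0.5],[0,0,0]],[[0,0,-0.9],[0,0,0]],[[0,0,-0.9],[0,0,0]],[[0,0,-0.9],[0,0,0]],[[0,0,-0.9],[0,0,0]],[[0,0,-0.7],[0,0,0]],[[0,0,-0.5],[0,0,0]],[[0,0,-0.3],[0,0,0]],[[0,0,-0.3],[0,0,0]],[[0,0,0],[0,0,0]],[[0,0,0],[0,0,0]]])

```text
clock: 18.48
tcp_pos: [0.5213, 0.2296, 0.15]
eef_rot: [3.139, -0.75, 1.575]
force: [-1.2, 0.4, 0.7]
width: 1.0
```

Run:
```python
from look import *
look('near',[.5213,.2167,.16],65,50,6)
```

```text
18.475 [0.5213 0.2296 0.15  ] [ 3.1385 -0.7502  1.5746] [-1.23  0.4   0.73] 87.0
side 213 130
```

View pics/near_side.png

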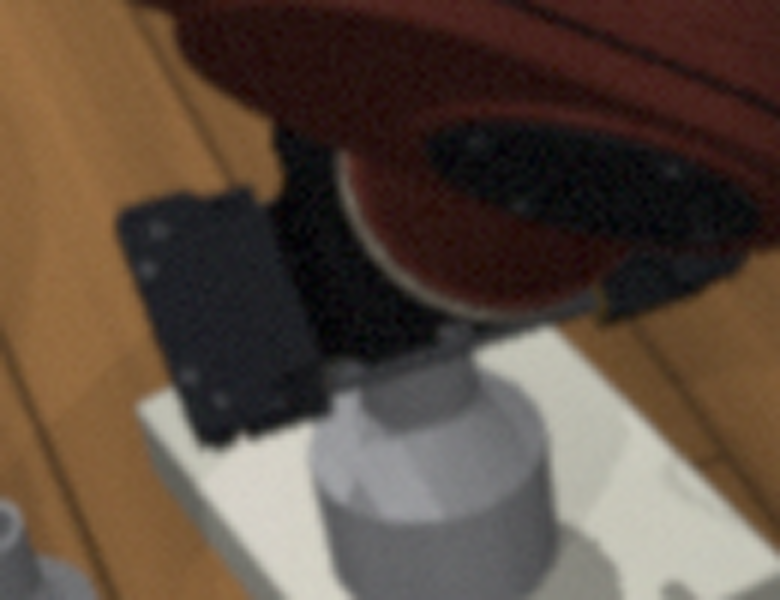

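Request:
jog_arm(motion=[[[0,0,-0.22],[0,0,0]],[[0,0,-0.22],[0,0,0]],[[0,0,-0.22],[0,0,0]],[[0,0,-0.2],[0,0,0]],[[0,0,0],[0,0,0]],[[0,0,0],[0,0,0]]])

```text
clock: 19.27
tcp_pos: [0.5211, 0.2296, 0.1281]
eef_rot: [3.139, -0.75, 1.574]
force: [0.1, -1.2, 0.3]
width: 0.999
```

Request:
jog_arm(motion=[[[0,0,0],[0,0,0]],[[0,0,0],[0,0,0]],[[0,0,0],[0,0,0]],[[0,0,0],[0,0,0]],[[0,0,0],[0,0,0]],[[0,0,0],[0,0,0]],[[0,0,0],[0,0,0]],[[0,0,0],[0,0,0]]], hand=1, newtons=25)

```text
clock: 20.27
tcp_pos: [0.5211, 0.2296, 0.128]
eef_rot: [3.139, -0.75, 1.574]
force: [1.2, 1.2, -1.4]
width: 0.636
```

Request:
jog_arm(motion=[[[0,0,0.1],[0,0,0]],[[0,0,0.2],[0,0,0]],[[0,0,0.2],[0,0,0]],[[0,0,0.1],[0,0,0]],[[0,0,0],[0,0,0]],[[0,0,0],[0,0,0]]])

```text
clock: 21.02
tcp_pos: [0.521, 0.2296, 0.1429]
eef_rot: [3.14, -0.75, 1.574]
force: [-0.1, 0.9, -3.1]
width: 0.64
```

Run:
```python
from look import *
look('g',[.5213,.2167,.13],65,50,6)
```

```text
21.025 [0.521  0.2296 0.1429] [ 3.1395 -0.7499  1.5741] [-0.09  0.9  -3.11] 55.7
side 215 141
```

View pics/g_side.png

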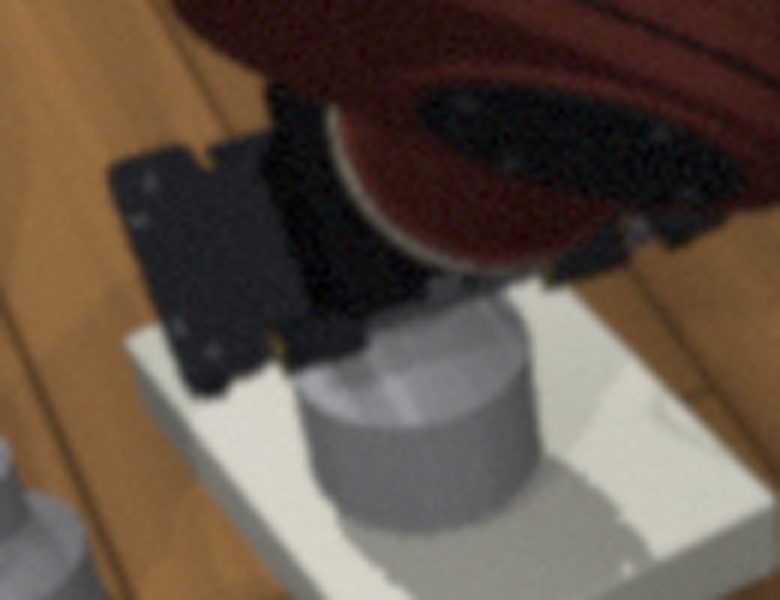

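Opening reads 55.7 mm where 44 mm was expected, so I'll check before going on.

Run:
```python
from look import *
look('g2',[.5213,.2167,.13],65,60,6,names=("top",))
s=pickle.load(open("g_side.pkl","rb")); w=pts(s)
near=(np.hypot(w[...,0]-.523,w[...,1]-.214)<.052)
P=w[near&(w[...,2]>.045)&(w[...,2]<.2)]
for a in np.arange(.045,.2,.006):
    Q=P[(P[:,2]>=a)&(P[:,2]<a+.006)]
    if len(Q)>3: print(round(a,3),len(Q),Q.min(0).round(4),Q.max(0).round(4))
for n,c in(("rel",""),("g","")):
    s=pickle.load(open(n+"_side.pkl","rb")); w=pts(s)
    g=s["img"].max(2).astype(int)-s["img"].min(2)
    print(n,[ (v,w[v,215].round(3).tolist()) for v in range(130,200,4)])
```

```text
21.075 [0.521  0.2296 0.1429] [ 3.1396 -0.7499  1.574 ] [ 0.36 -0.73 -3.83] 55.5
top 180 217
0.051 35 [0.479  0.1711 0.0532] [0.5569 0.2087 0.0569]
0.057 70 [0.4781 0.1705 0.0574] [0.5596 0.217  0.063 ]
0.063 68 [0.4779 0.1707 0.063 ] [0.5602 0.223  0.0689]
0.069 79 [0.478  0.1697 0.0691] [0.5616 0.2193 0.0749]
0.075 71 [0.4782 0.1702 0.0752] [0.5628 0.2165 0.081 ]
0.081 78 [0.4782 0.1695 0.081 ] [0.5589 0.2207 0.0867]
0.087 73 [0.478  0.1705 0.087 ] [0.5603 0.2164 0.093 ]
0.093 84 [0.4779 0.1704 0.0931] [0.561  0.2222 0.099 ]
0.099 75 [0.4786 0.1699 0.099 ] [0.563  0.2119 0.105 ]
0.105 112 [0.4781 0.1691 0.1051] [0.5638 0.2156 0.1109]
0.111 169 [0.4789 0.1732 0.111 ] [0.5662 0.2224 0.117 ]
0.117 148 [0.4863 0.1774 0.1171] [0.5591 0.2159 0.1229]
0.123 101 [0.4946 0.1824 0.1231] [0.5535 0.2094 0.129 ]
0.129 60 [0.503  0.1887 0.1293] [0.5453 0.2048 0.135 ]
0.135 16 [0.5088 0.1927 0.1352] [0.5334 0.1982 0.1401]
0.147 4 [0.5284 0.1953 0.1482] [0.5363 0.1999 0.1514]
rel [(130, [0.521, 0.207, 0.167]), (134, [0.518, 0.2, 0.163]), (138, [0.515, 0.195, 0.157]), (142, [0.514, 0.198, 0.145]), (
[... 247 characters left out ...]
.181, 0.059]), (182, [0.495, 0.183, 0.045]), (186, [0.492, 0.177, 0.039]), (190, [0.488, 0.167, 0.037]), (194, [0.483, 0.153, 0.04]), (198, [0.479, 0.146, 0.036])]
g [(130, [0.487, 0.074, 0.275]), (134, [0.491, 0.095, 0.249]), (138, [0.489, 0.09, 0.245]), (142, [0.487, 0.088, 0.238]), (146, [0.513, 0.197, 0.135]), (150, [0.51, 0.193, 0.128]), (154, [0.507, 0.185, 0.124]), (158, [0.504, 0.181, 0.117]), (162, [0.502, 0.179, 0.108]), (166, [0.5, 0.177, 0.099]), (170, [0.499, 0.179, 0.085]), (174, [0.498, 0.181, 0.072]), (178, [0.496, 0.182, 0.058]), (182, [0.496, 0.189, 0.039]), (186, [0.491, 0.176, 0.04]), (190, [0.487, 0.165, 0.04]), (194, [0.483, 0.153, 0.039]), (198, [0.479, 0.143, 0.039])]
```

View pics/g2_top.png

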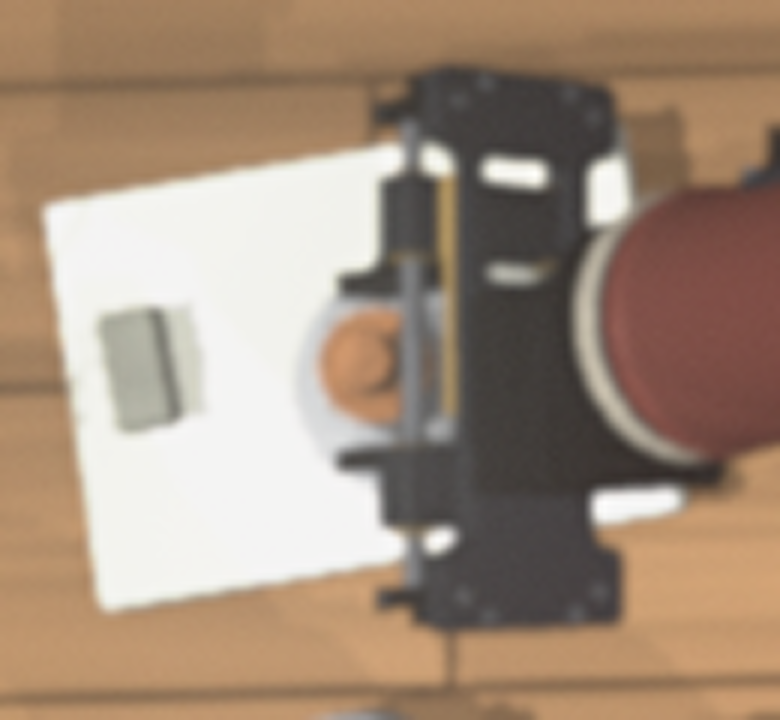

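The flask did come up upright, but the finger corners are bearing on the top of the shoulder: there's a gap beside the flange at top-crop (365,300) and (365,450). I'll set it down and regrip higher on the neck, tilted a little more.

Request:
jog_arm(motion=[[[0,0,-0.2],[0,0,0]],[[0,0,-0.2],[0,0,0]],[[0,0,-0.1],[0,0,0]],[[0,0,-0.08],[0,0,0]],[[0,0,0],[0,0,0]],[[0,0,0],[0,0,0]]])

```text
clock: 21.88
tcp_pos: [0.5212, 0.2295, 0.1286]
eef_rot: [3.139, -0.75, 1.574]
force: [-0.2, -0.9, -4.8]
width: 0.634
```

Request:
jog_arm(motion=[[[0,0,-0.03],[0,0,0]],[[0,0,0],[0,0,0]],[[0,0,0],[0,0,0]]])

```text
clock: 22.25
tcp_pos: [0.5212, 0.2299, 0.1282]
eef_rot: [3.139, -0.751, 1.575]
force: [0.1, 1.7, -0.0]
width: 0.64
```

Request:
jog_arm(motion=[[[0,0,0],[0,0,0]],[[0,0,0],[0,0,0]],[[0,0,0],[0,0,0]],[[0,0,0],[0,0,0]],[[0,0,0],[0,0,0]],[[0,0,0],[0,0,0]]], hand=0)

```text
clock: 23.0
tcp_pos: [0.5211, 0.2296, 0.1278]
eef_rot: [3.139, -0.75, 1.574]
force: [0.4, 0.2, 0.1]
width: 0.995
```

Request:
jog_arm(motion=[[[0,0,0.2],[0,0,0]],[[0,0.05,0.14],[0.4,0,0]],[[0,0.05,0],[0.4,0,0]],[[0,0.03,0],[0.4,0,0]],[[0,0,0],[0.4,0,0]],[[0,0,0],[0.07,0,0]],[[0,0,0],[0,0,0]],[[0,0,0],[0,0,0]]])

```text
clock: 24.0
tcp_pos: [0.5212, 0.2332, 0.1368]
eef_rot: [3.136, -1.0, 1.577]
force: [-0.0, 0.6, -0.3]
width: 1.001
```

Run:
```python
from look import *
look('h',[.5213,.2167,.15],65,50,6,names=("side","top"))
print(r.state()["joints"].round(2))
```

```text
24.0 [0.5212 0.2332 0.1368] [ 3.1362 -1.      1.5774] [-0.02  0.57 -0.3 ] 87.0
side 214 133
top 178 217
[-0.41  0.42  0.56  2.02 -1.26  1.38  0.83]
```

View pics/h_top.png

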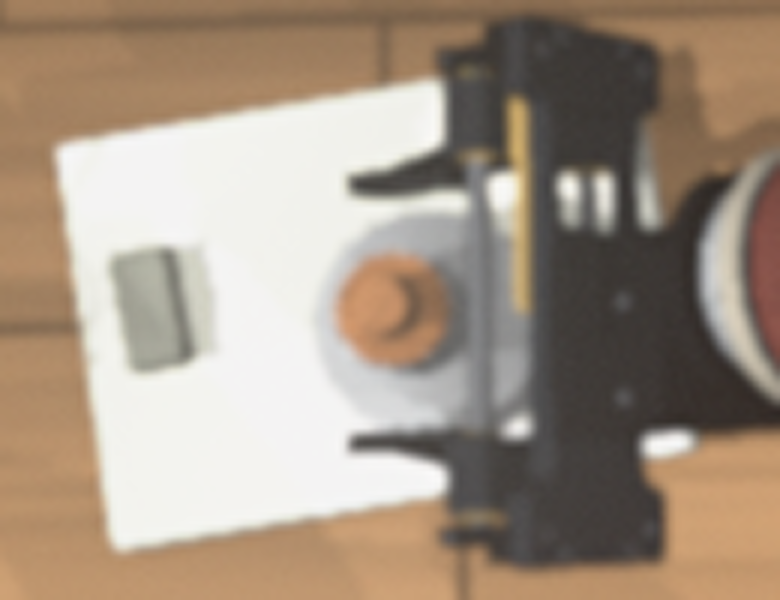

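View pics/h_side.png

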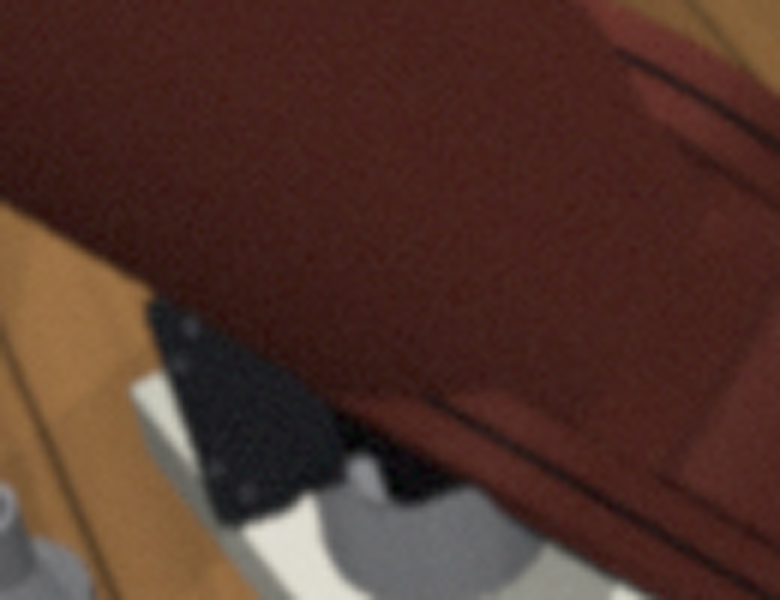

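Request:
jog_arm(motion=[[[0,0,0],[0,0,0]],[[0,0,0],[0,0,0]],[[0,0,0],[0,0,0]],[[0,0,0],[0,0,0]],[[0,0,0],[0,0,0]],[[0,0,0],[0,0,0]],[[0,0,0],[0,0,0]],[[0,0,0],[0,0,0]]], hand=1, newtons=25)

```text
clock: 25.1
tcp_pos: [0.5211, 0.2328, 0.1362]
eef_rot: [3.138, -1.0, 1.575]
force: [0.8, -0.1, -2.2]
width: 0.599
```

Run:
```python
from look import *
look('k',[.5213,.2167,.15],65,50,6,names=("top",))
```

```text
25.1 [0.5211 0.2328 0.1362] [ 3.1378 -1.0002  1.5752] [ 0.8  -0.13 -2.19] 52.1
top 178 217
```

View pics/k_top.png

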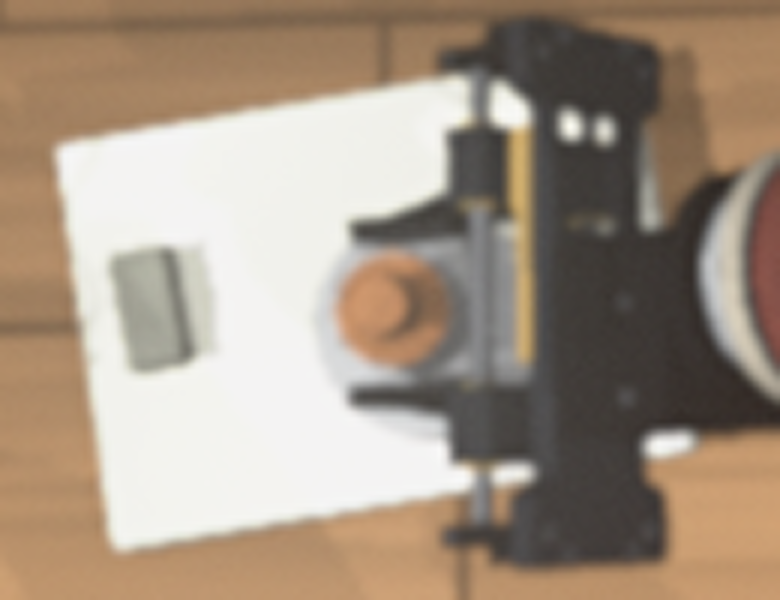

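Run:
```python
from h import *
s=pickle.load(open("k_top.pkl","rb")); w=pts(s)
hsv=cv2.cvtColor(s["img"],cv2.COLOR_BGR2HSV)
near=(np.hypot(w[...,0]-.52,w[...,1]-.215)<.05)
o=near&(hsv[...,1]>90)&(w[...,2]>.15); P=w[o]
F=P[P[:,2]<.175]; print("flange",F.min(0).round(4),F.max(0).round(4))
T=P[P[:,2]>.18]; print("grip",T.min(0).round(4),T.max(0).round(4))
dark=near&(s["img"].max(2)<75)&(w[...,2]>.09)&(w[...,2]<.18)
D=w[dark]
for a in np.arange(.17,.25,.005):
    Q=D[(D[:,1]>=a)&(D[:,1]<a+.005)]
    for sg in(-1,1):
        q=Q[(Q[:,0]-.52)*sg>0]
        if len(q)>1: print(round(a,3),sg,len(q),q.min(0).round(4),q.max(0).round(4))
u0=178-65;v0=217-50
cv2.imwrite("pics/k_zoom.png",cv2.resize(s["img"][195:242,160:210],None,fx=12,fy=12,interpolation=cv2.INTER_CUBIC))
```

```text
flange [0.5005 0.1964 0.1601] [0.536  0.2325 0.1734]
grip [0.5077 0.2048 0.1805] [0.5272 0.2246 0.1926]
0.19 1 6 [0.5479 0.1902 0.1648] [0.5514 0.1939 0.1777]
0.195 -1 2 [0.4827 0.1976 0.1719] [0.4847 0.1981 0.1745]
0.195 1 4 [0.55   0.1956 0.1699] [0.5542 0.1982 0.1722]
0.2 1 3 [0.5505 0.2008 0.1655] [0.5528 0.2034 0.1677]
0.205 1 2 [0.5509 0.2055 0.1643] [0.5511 0.208  0.1657]
```

View pics/k_zoom.png

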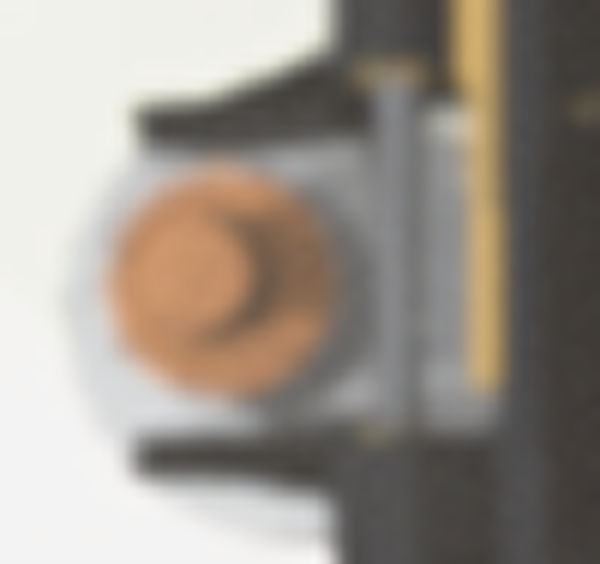

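Request:
jog_arm(motion=[[[0,0,0],[0,0,0]],[[0,0,0],[0,0,0]],[[0,0,0],[0,0,0]],[[0,0,0],[0,0,0]],[[0,0,0.15],[0,0,0]],[[0,0,0.13],[0,0,0]],[[0,0,0],[0,0,0]],[[0,0,0],[0,0,0]]], hand=0)

```text
clock: 26.15
tcp_pos: [0.5211, 0.2329, 0.1434]
eef_rot: [3.138, -1.001, 1.576]
force: [0.2, 0.4, 0.5]
width: 0.998
```

Request:
jog_arm(motion=[[[0,0,0],[0,0,0]],[[0,0,0],[0,0,0]],[[0,0,0],[0,0,0]],[[0,0,0],[0,0,0]],[[0,0,0],[0,0,0]],[[0,0,0],[0,0,0]],[[0,0,0],[0,0,0]],[[0,0,0],[0,0,0]]], hand=1, newtons=25)

```text
clock: 27.15
tcp_pos: [0.5211, 0.2327, 0.1431]
eef_rot: [3.138, -1.0, 1.575]
force: [-0.2, -0.9, -1.4]
width: 0.571
```

Run:
```python
from look import *
look('l',[.5213,.2167,.15],32,27,12,names=("top",))
```

```text
27.15 [0.5211 0.2327 0.1431] [ 3.1379 -1.0002  1.5751] [-0.23 -0.85 -1.4 ] 49.6
top 178 217
```

View pics/l_top.png

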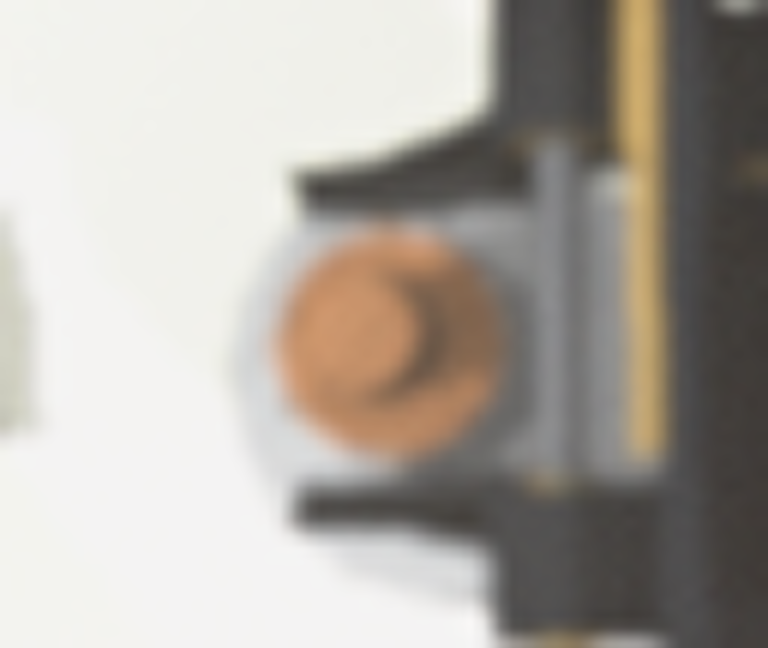

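Opening shrinks as I go higher (55.7, 52.1, 49.6 mm), so the flask's contact shape evidently flares below the rim and the lower finger corner is what touches. I'll shift the fingers so that corner is level with the flask axis, otherwise the flask would hang off-centre.

Request:
jog_arm(motion=[[[0,0,0],[0,0,0]],[[0,0,0],[0,0,0]],[[0,0,0],[0,0,0]],[[0,0,0],[0,0,0]],[[0,-0.2,0],[0,0,0]],[[0,-0.2,0],[0,0,0]],[[0,0,0],[0,0,0]],[[0,0,0],[0,0,0]]], hand=0)

```text
clock: 28.2
tcp_pos: [0.5211, 0.2228, 0.1433]
eef_rot: [3.138, -1.001, 1.575]
force: [-0.0, 0.9, -1.7]
width: 0.997
```

Request:
jog_arm(motion=[[[0,0,0],[0,0,0]],[[0,0,0],[0,0,0]],[[0,0,0],[0,0,0]],[[0,0,0],[0,0,0]],[[0,0,0],[0,0,0]],[[0,0,0],[0,0,0]],[[0,0,0],[0,0,0]],[[0,0,0],[0,0,0]]], hand=1, newtons=25)

```text
clock: 29.2
tcp_pos: [0.5211, 0.2228, 0.1432]
eef_rot: [3.138, -1.0, 1.575]
force: [0.7, 0.0, -2.1]
width: 0.576
```

Run:
```python
from look import *
look('m',[.5213,.2167,.15],32,27,12,names=("top",))
```

```text
29.2 [0.5211 0.2228 0.1432] [ 3.1378 -1.0004  1.5752] [ 0.69  0.01 -2.06] 50.1
top 178 217
```

View pics/m_top.png

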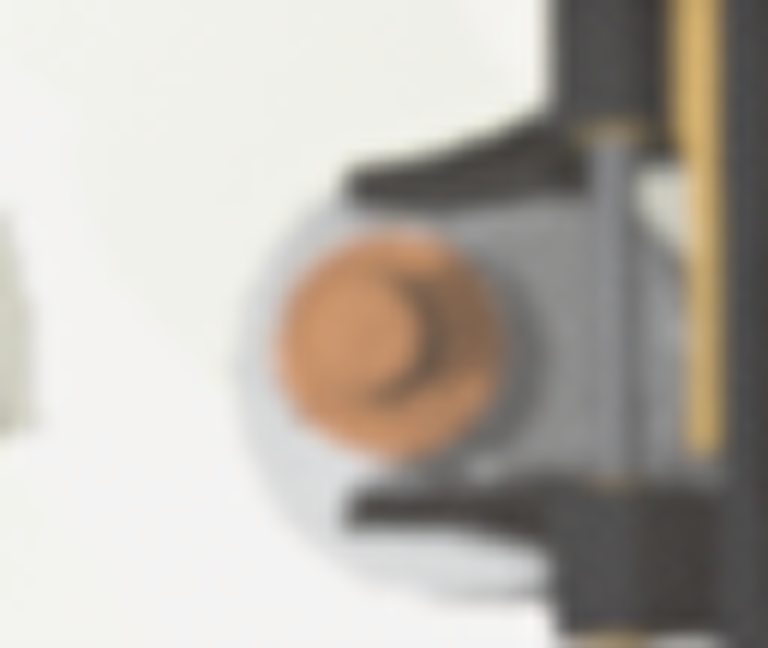

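Request:
jog_arm(motion=[[[0,0,0.06],[0,0,0]],[[0,0,0.12],[0,0,0]],[[0,0,0.15],[0,0,0]],[[0,0,0.12],[0,0,0]],[[0,0,0.05],[0,0,0]],[[0,0,0],[0,0,0]],[[0,0,0],[0,0,0]]])

```text
clock: 30.12
tcp_pos: [0.521, 0.2228, 0.1557]
eef_rot: [3.138, -1.0, 1.575]
force: [-0.9, -0.2, -4.6]
width: 0.579
```

```bash
cat > chk.py <<'E'
from look import *
import sys
look(sys.argv[1],[.5213,.2167,float(sys.argv[2])],65,50,6,names=("side","top"))
def fl(n):
    s=pickle.load(open(f"{sys.argv[1]}_{n}.pkl","rb")); w=pts(s)
    hsv=cv2.cvtColor(s["img"],cv2.COLOR_BGR2HSV); near=np.hypot(w[...,0]-.52,w[...,1]-.215)<.06
    o=near&(hsv[...,1]>90)&(w[...,2]>.1); P=w[o]
    if len(P): z=P[:,2].max(); print(n,"stopper zmax",round(z,4),"top disc",np.round(((P[P[:,2]>z-.008].min(0)+P[P[:,2]>z-.008].max(0))/2),4))
fl("top");
E
python3 chk.py n .15
```

```text
30.125 [0.521  0.2228 0.1557] [ 3.1381 -1.0004  1.5751] [-0.88 -0.23 -4.58] 50.4
side 214 133
top 178 217
top stopper zmax 0.206 top disc [0.5176 0.2153 0.202 ]
```

View pics/n_side.png

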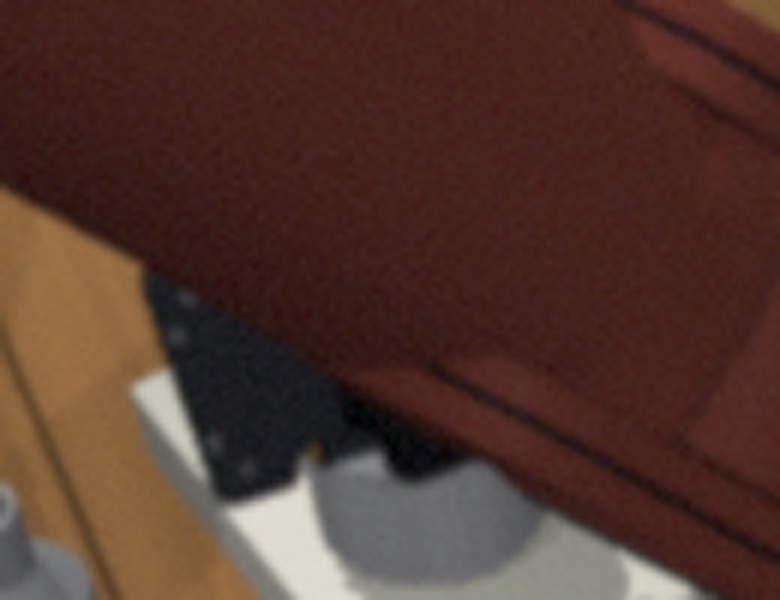

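View pics/n_top.png

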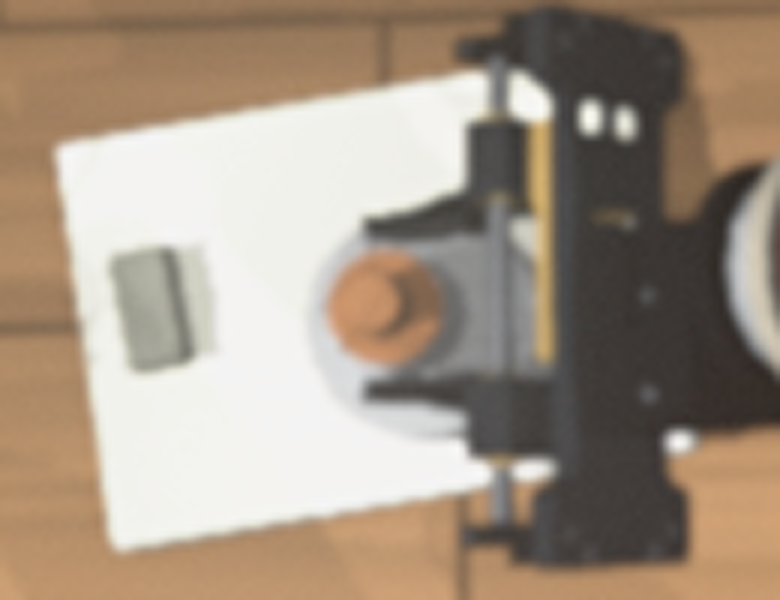

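Request:
jog_arm(motion=[[[0,0,0.1],[0,0,0]],[[0,0,0.25],[0,0,0]],[[0,0,0.4],[0,0,0]],[[0,0,0.4],[0,0,0]],[[0,0,0.4],[0,0,0]],[[0,0,0.4],[0,0,0]],[[0,0,0.4],[0,0,0]],[[0,0,0.4],[0,0,0]],[[0,0,0.4],[0,0,0]],[[0,0,0.4],[0,0,0]],[[0,0,0.4],[0,0,0]],[[0,0,0.2],[0,0,0]]])

```text
clock: 31.72
tcp_pos: [0.5212, 0.2228, 0.2603]
eef_rot: [3.136, -1.001, 1.577]
force: [-0.4, -0.4, -4.7]
width: 0.581
```

Request:
jog_arm(motion=[[[0,0,0.1],[0,0,0]],[[0,0,0],[0,0,0]],[[0,0,0],[0,0,0]],[[0,0,0],[0,0,0]],[[0,0,0],[0,0,0]],[[0,0,0],[0,0,0]],[[0,0,0],[0,0,0]],[[0,0,0],[0,0,0]]])

```text
clock: 32.72
tcp_pos: [0.5211, 0.2229, 0.262]
eef_rot: [3.138, -1.001, 1.575]
force: [-0.7, 0.2, -2.9]
width: 0.581
```

```bash
python3 chk.py p .22
python3 - <<'E'
from h import *
s=pickle.load(open("p_side.pkl","rb")); w=pts(s)
P=w[(np.hypot(w[...,0]-.523,w[...,1]-.214)<.055)&(w[...,2]>.12)&(w[...,2]<.26)&(s["img"].max(2).astype(int)-s["img"].min(2)<40)]
for a in np.arange(.12,.26,.008):
    Q=P[(P[:,2]>=a)&(P[:,2]<a+.008)]
    if len(Q)>3: print(round(a,3),len(Q),Q.min(0).round(4),Q.max(0).round(4))
E
```

```text
32.725 [0.5211 0.2229 0.262 ] [ 3.1378 -1.0005  1.5753] [-0.69  0.19 -2.94] 50.6
side 209 106
top 171 214
top stopper zmax 0.3115 top disc [0.517  0.2154 0.3078]
0.152 22 [0.4814 0.1714 0.1578] [0.5506 0.1978 0.16  ]
0.16 127 [0.4781 0.1703 0.1601] [0.5614 0.2253 0.168 ]
0.168 133 [0.4775 0.1692 0.168 ] [0.5643 0.2214 0.176 ]
0.176 132 [0.4774 0.1709 0.176 ] [0.5605 0.2239 0.1839]
0.184 135 [0.4777 0.1696 0.184 ] [0.5621 0.2252 0.192 ]
0.192 145 [0.4778 0.1698 0.192 ] [0.5626 0.2195 0.1999]
0.2 140 [0.4777 0.1702 0.2   ] [0.5601 0.2236 0.2079]
0.208 175 [0.4776 0.1703 0.2084] [0.5617 0.225  0.216 ]
0.216 222 [0.48   0.1714 0.216 ] [0.5556 0.2085 0.224 ]
0.224 68 [0.4958 0.1798 0.224 ] [0.5448 0.1978 0.2314]
```

View pics/p_side.png

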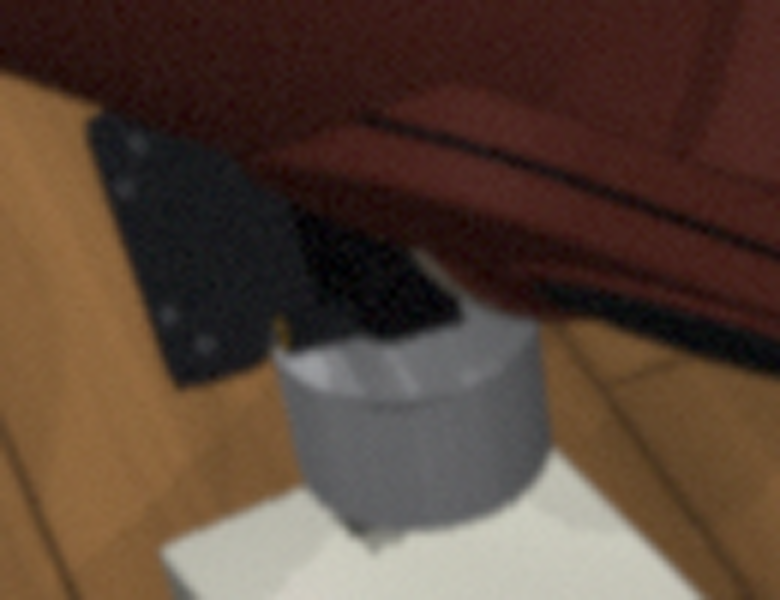

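View pics/p_top.png

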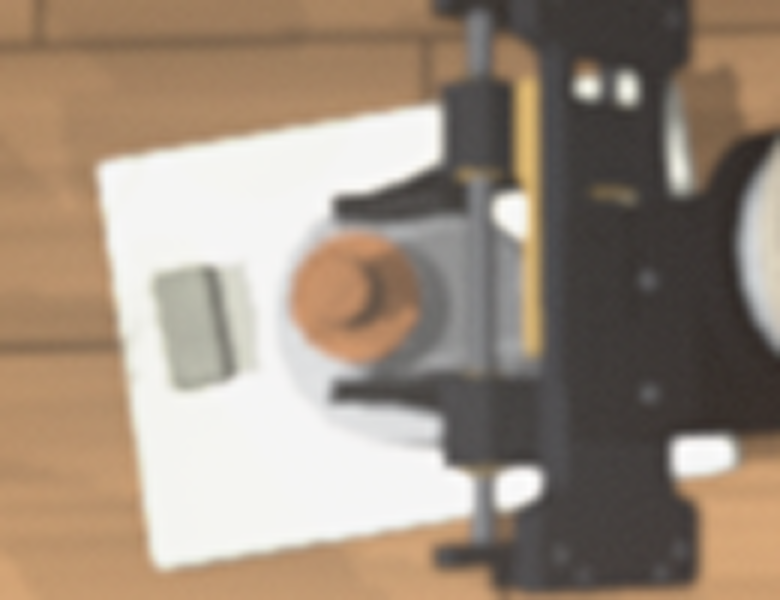

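The flask is upright, about 118 mm above the slab, and the stopper is seated and clear of the fingers. Last stillness check, then I hand in.

Run:
```python
from station import r
import numpy as np
s=r.state();print(np.abs(s["qvel"]).max(),s["tcp_pos"],s["width"],s["force"],s["clock"])
print(r.close_job())
s=r.state();print(s["tcp_pos"],s["width"],s["force"],s["clock"])
```

```text
0.0016498894867568274 [0.52108173 0.22282957 0.2620473 ] 0.5796813263906001 [ 0.05866895 -0.90783633 -3.11388396] 32.825
the job is handed in; nothing more can be done
None
the job is handed in; nothing more can be done
```

I seated the middle-sized stopper in the flask, let go of it, and lifted the flask. I handed in at 32.8 s with the flask held still and upright over the slab. No verdict was reported.

**Last checks**
- **Height:** the flask's underside was at z ≈ 0.158 m, about 118 mm above the slab.
- **Upright:** its sides measured vertical to within about 1 mm over the body height.
- **Stopper:** its top was about 149 mm above the flask's underside, which matches fully home. The top picture shows it centred, with clear gaps to the fingers.
- **Stillness:** joint speeds were at most 0.002 rad/s.
- **Other things:** the rubbing stone looks unmoved in the pictures. I took no final full view of the other stoppers and the tools.

**One reading disagreed:** the fingers stopped at about 50 mm, although the neck is 44 mm across. The opening got smaller the higher I gripped, so the flask's contact shape seems wider low on the neck than described. I may therefore be holding it near the neck's base by the lower finger corners rather than with the pads flat on the neck.

I lifted it once by 15 mm, set it back down, and tried two higher grips without lifting. The final grip, with the fingers' lower corner level with the flask's axis, held without visible tilt or slip.

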